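# Rail finials from the oak rack to the toolbox tray, in order

## Task

The four iron finials of the balcony rail stand in the oak rack in the order in which they came off their posts. Move them one at a time into the blue toolbox tray, one to a compartment and in the same left-to-right order as seen from the robot, so that each can go back on its own post, and leave them standing upright. Carry each straight across and set it down gently, never on the table, and do not disturb the tape dispenser, square, vase or clamp.

Things in the scene. Friction and masses are not known exactly. Their poses are not given: they have to be found in the camera images.
- ball: Ball finial, 69 mm high, 0.36 kg (+-25%). Dark cast iron, round about its upright z axis; origin at the centre of its underside; foot 42 mm across, 7 mm thick, then a 24 mm stem. Head: a ball 46 mm across, centred 46 mm above the underside. Grip the head from above, TCP 46 mm above the underside.
- spear: Spear finial, 85 mm high, 0.30 kg (+-25%). Dark cast iron, round about its upright z axis; origin at the centre of its underside; foot 42 mm across, 7 mm thick, then a 24 mm stem. Head: a band 39 mm across, 40 to 51 mm above the underside, tapering to a blunt point on top. Grip the head from above, TCP 46 mm above the underside.
- acorn: Acorn finial, 78 mm high, 0.38 kg (+-25%). Dark cast iron, round about its upright z axis; origin at the centre of its underside; foot 42 mm across, 7 mm thick, then a 24 mm stem. Head: a cup 48 mm across, 37 to 54 mm above the underside, narrower dome and nib on top. Grip the head from above, TCP 46 mm above the underside.
- button: Button finial, the lowest, 60 mm high, 0.34 kg (+-25%). Dark cast iron, round about its upright z axis; origin at the centre of its underside; foot 42 mm across, 7 mm thick, then a 24 mm stem. Head: a flat disc 54 mm across, 42 to 52 mm above the underside. Grip the head from above, TCP 46 mm above the underside.
- rack: Oak slab 80 x 310 x 22 mm (x, y, z), fixed, in which the finials stand at the start. Origin: centre of its underside. Its long axis y points to the robot's left within 0.2 rad. Four round wells, 48 mm across, 12 mm deep (floor 10 mm above the origin), at x = 0, y = +112.5, +37.5, -37.5, -112.5 mm: wells 1 to 4 from the robot's left, one finial in each, in any order.
- tray: Blue plastic tray 78 x 303 x 24 mm (x, y, z), fixed, an ear at each end; nearer or farther than the rack. Origin: centre of its underside. Its long axis y points left within 0.2 rad. Four open compartments 72 x 72 mm at x = 0, y = +112.5, +37.5, -37.5, -112.5 mm: 1 to 4 from the robot's left, empty at first. Floor 6 mm above the origin, walls 3 mm thick, tops 24 mm above it.
- dispenser: Bystander: clear acrylic tape dispenser with a roll of tape, 150 x 52 x 73 mm, origin under the centre of its base, long axis x, cutter at -x. Loose; leave it alone.
- square: Bystander: aluminium square lying flat: stock 22 x 130 x 14 mm along its y through the origin (centre of the stock's underside), blade 190 x 30 x 4 mm from the stock along +x, at y = 35 to 65 mm. Loose; leave it alone.
- vase: Bystander: white ceramic vase, 86 mm across and 110 mm high, with pencils up to 205 mm high; origin under its centre. Loose; leave it alone.
- clamp: Bystander: steel spring clamp lying on its side, about 150 x 95 x 26 mm, jaws at its +x, origin on the table near the pivot. Loose; leave it alone.
There are look-alikes about, which are no part of the job. What is shaped like the ball but green is not meant.

How it is judged:
By the outcome, as a careful person would: the job done as asked, in the order asked, and still so for the second after the job is handed in, with the robot touching nothing.
It also fails if it takes over 120 s, if anything falls off the work surface, if the arm or the gripper's body presses on something with over 40 N, if the wrist force passes 120 N, or if a joint passes its speed limit or range.

## Robot

A 6-joint arm with a two-finger parallel gripper is mounted at the origin on the work surface. World frame = base frame: x ahead of the robot, y to its left, z up, the work surface at z = 0. Lengths are in mm, angles in rad, forces in N, time in s.
With the tool pointing down it reaches from about 350 to 1000 mm from the base axis. Payload 7.1 kg.
Tool frame: the origin (TCP) lies between the finger pads, 19 mm behind the fingertips; this is the grasp point; z points along the fingers, y is the line along which they close (so a half turn about z gives the same grasp; the last joint's range is limited). The gripper opens to 85 mm and grips with 20 to 120 N. Pads are 22 mm wide; open, the fingers measure 114 mm over their backs; the gripper's body (76 mm by 85 mm) begins 54 mm behind the grasp point. The pads swing forward as they close: fully open they stand 13 mm farther back than shut.
Start: joints at [-1.337, 0.423, 1.63, -0, 1.089, -0.019], TCP at [156.341, -605.114, 250.019] pointing down, gripper open.
Joint ranges: [-3, 3], [-0.9, 2.11], [0.09, 2.58], [-1.31, 4.45], [0.11, 2.69], [-2.54, 2.54]. Speed limits (rad/s): [2.39, 2.39, 3.01, 3.14, 3.14, 3.14].

## Interface

Orientations are given as a unit quaternion [w, x, y, z].
In Python, from rig import monitor, imaging, ticket gives the robot as it stands.
- The arm moves only by the tool drive_tool, never from a script. Its argument "steps" is a list of rows, each an object with "dp": the shift along the tool's x, y, z in m, a list of three; "twist": the turn about the tool's z in rad. In form: [{"dp": [dx, dy, dz], "twist": twist}, ...]. A call has 1 to 12 rows; each row is the pose to reach, as a shift and turn from the pose commanded when the call began, along the tool's axes at that moment; what a row does not reach only later rows make up. A row lasts 1/8 s, in which the tool goes at most 62.5 mm and 10.7 degrees, less where a joint would pass 70% of its speed; a pose out of reach is approached as far as the arm can. A call with a gripper value outside its range is refused whole. "jaw" is the closure in counts, from 0 (fully open) to 255 (shut), set as the call begins (left out, the last holds). The fingers move at their own pace and stop on an object; "force" is the grip in N (left out, the last holds). Time passes only in rows, so rows that repeat a pose let the fingers close. It gives the time, the measured TCP pose, the force, the opening and the grip force at its end, in the units of the state.
- monitor.read_state(): the state, without advancing time (a new reading comes with each control period).
- imaging.camera(name): name is "scene" or "side" or "wrist"; returns (picture, depth): 480x640x3 uint8, red, green, blue; 480x640 float32, mm along the optical axis (not along the pixel's ray), 0 where there is no reading.
- imaging.camera_params(name): a dict with "fx", "fy", "cx", "cy" (pixels), "R" (3x3) and "t" (3): a world point X has camera coordinates R X + t. Camera axes: x right, y down, z forward; pixel columns grow to the right and rows downward; lengths in mm; the calibration is good to about 2 mm. A picture is of the moment at which its call begins: read the wrist's pose just before it. camera_params takes no time and is no camera call; for the wrist camera it gives the pose at the moment of the call.
- ticket.hand_in(): hands the job in; it is judged then, once.
The state is a dict: "clock": time; "q": joint angles; "dq": joint speeds; "joint_efforts": joint torques, N m; "position": TCP position; "ee_rot": TCP orientation; "wrist_force": force on the tool from outside, world axes, zero at the start; "ft_torque": the same for the moment, N m; "opening": finger opening in mm; "grip_force": force on a finger pad.
Only numpy, scipy, OpenCV 4.12 (cv2) and the standard library are available. Lean on these libraries where they do the work, as an engineer would, in place of code of your own. Each camera call takes 0.05 s, during which the arm holds its last target. There are 200 camera calls.

## Working session

There is one attempt and no reset: what is moved stays moved. The work goes in short steps, Python scripts to look and compute and a tool call to move; the robot and the scene stay as the last step left them, time stands still between calls to the robot, and variables do not carry over. Pictures are saved under pics/ and viewed, at most 14 in all, crops included, and the job is handed in when it is done.

Besides the shell and the picture viewer there is one more tool, called after "Emit:" as name([rows], argument=value, ...), one row to a line, values as JSON. drive_tool: Moves the arm, as the interface text tells. Its arguments: {"type":"object","properties":{"steps":{"type":"array"},"jaw":{"type":"number"},"force":{"type":"number"}},"required":["steps"]}

```bash
mkdir -p pics; ls; python3 - <<'E'
from rig import monitor, imaging
import cv2, numpy as np
s=monitor.read_state(); print({k:np.round(v,3).tolist() for k,v in s.items()})
for n in("scene","side"):
    p,d=imaging.camera(n); cv2.imwrite(f"pics/{n}0.png",p[:,:,::-1]); np.savez(f"{n}0.npz",p=p,d=d)
    c=imaging.camera_params(n); print(n,{k:np.round(v,3).tolist() for k,v in c.items()}, (d>0).mean())
E
```

```text
pics
{'clock': 0.0, 'q': [-1.337, 0.424, 1.631, -0.0, 1.089, -0.019], 'dq': [-0.0, 0.001, 0.0, 0.001, -0.0, -0.001], 'joint_efforts': [0.002, -55.738, -28.174, 0.0, 0.007, -0.0], 'position': [156.203, -604.635, 249.267], 'ee_rot': [-0.001, 0.992, 0.126, -0.0], 'wrist_force': [-0.41, -0.614, 0.418], 'ft_torque': [-0.016, -0.035, 0.01], 'grip_force': 0.0, 'opening': 85.421}
scene {'fx': 545.616, 'fy': 545.616, 'cx': 323.365, 'cy': 229.198, 'R': [[-0.164, 0.986, 0.01], [0.748, 0.131, -0.651], [-0.644, -0.099, -0.759]], 't': [119.824, -345.584, 1670.329]} 0.9957975260416667
side {'fx': 461.901, 'fy': 461.901, 'cx': 322.346, 'cy': 243.688, 'R': [[0.996, -0.088, 0.006], [-0.043, -0.54, -0.841], [0.077, 0.837, -0.541]], 't': [-522.345, 37.519, 1000.066]} 0.9960807291666667
```

View pics/scene0.png

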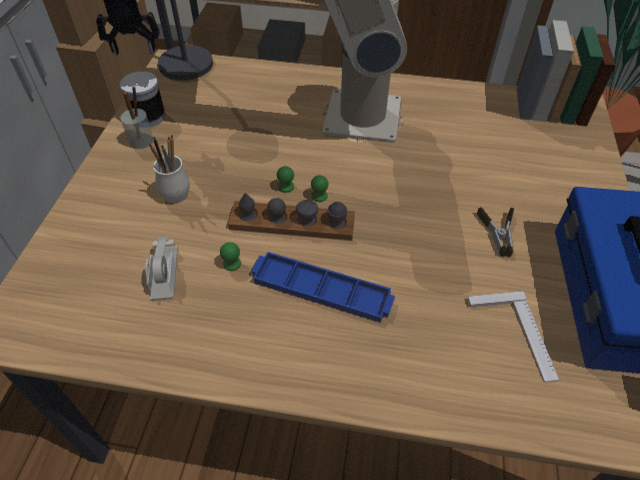

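View pics/side0.png

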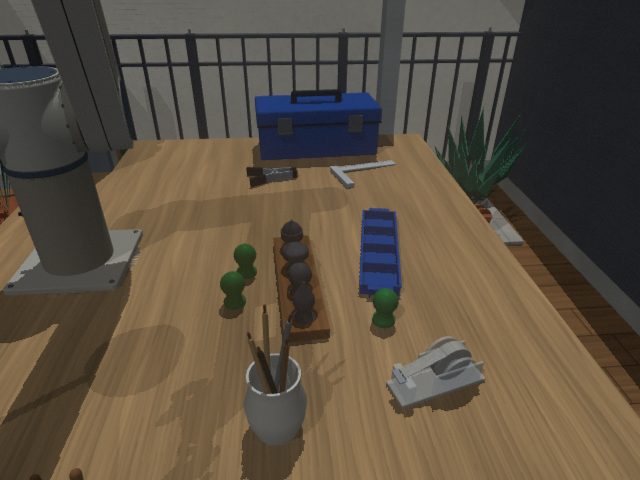

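Scene view: the rack is at (291,221). Its dark finials are at (338,213) acorn or ball, (307,212) button, (277,208) ball, and (247,205) spear. The green look-alikes, to be avoided, are at (286,178), (320,187) and (230,255). The tray is at (322,287). The robot's left is image right.

```bash
cat > h.py <<'E'
import numpy as np, cv2
from rig import imaging
def plane(n,uv,z,c=None):
    c=c or imaging.camera_params(n); R=np.array(c["R"]);t=np.array(c["t"])
    uv=np.atleast_2d(uv).astype(float)
    r=np.c_[(uv[:,0]-c["cx"])/c["fx"],(uv[:,1]-c["cy"])/c["fy"],np.ones(len(uv))]@R
    o=-R.T@t; return o+r*((z-o[2])/r[:,2])[:,None]
def cloud(n,d,c=None):
    c=c or imaging.camera_params(n); R=np.array(c["R"]);t=np.array(c["t"])
    v,u=np.mgrid[:480,:640]
    return (np.stack([(u-c["cx"])/c["fx"]*d,(v-c["cy"])/c["fy"]*d,d],-1)-t)@R
E
python3 - <<'E'
from h import *
for n in("scene","side"):
    f=np.load(n+"0.npz");p,d=f["p"],f["d"];W=cloud(n,d);x,y,z=W[...,0],W[...,1],W[...,2]
    h=cv2.cvtColor(p,cv2.COLOR_RGB2HSV);H,S,V=[h[...,i].astype(int) for i in range(3)]
    ws=(x>250)&(x<900)&(abs(y)<330)&(z<150)&(z>-10)
    print(n,'table z',np.median(z[ws]))
    blue=ws&(H>105)&(H<130)&(S>120); green=ws&(H>45)&(H<85)&(S>80)
    dark=ws&(S<95)&(V<110)&(z>35); rack=ws&(z>16)&(z<28)&(H<15)&(S>100)
    for nm,m,zz in(("tray",blue&(z>19),24),("rack",rack,22)):
        m=cv2.morphologyEx(m.astype(np.uint8),cv2.MORPH_OPEN,np.ones((2,2))) if nm=="rack" else m.astype(np.uint8)
        k,l,s,_=cv2.connectedComponentsWithStats(cv2.dilate(m,np.ones((7,7))))
        i=1+np.argmax(s[1:,4]); mm=(l==i)&(m>0); v,u=np.nonzero(mm)
        P=plane(n,np.c_[u,v],zz)[:,:2].astype(np.float32)
        print(nm,len(P),cv2.minAreaRect(P),'z',np.median(z[mm]), 'px',u.min(),u.max(),v.min(),v.max())
    for nm,m in(("green",green),("dark",dark)):
        k,l,s,c=cv2.connectedComponentsWithStats(m.astype(np.uint8))
        for i in range(1,k):
            if s[i,4]>60:
                q=W[l==i]; print(nm,s[i].tolist(),'ctr@46',plane(n,c[i],46 if nm=="dark" else 40)[0].round(),'top',np.percentile(q[:,2],99).round(),'x',np.percentile(q[:,0],[2,98]).round(),'y',np.percentile(q[:,1],[2,98]).round())
p=np.load("scene0.npz")["p"][165:325,215:405];cv2.imwrite("pics/crop.png",cv2.resize(p,None,fx=4,fy=3.7,interpolation=2)[:600,:,::-1])
E
```

```text
scene table z 0.8419277299278262
tray 1016 ((650.01953125, -18.68658447265625), (328.1045837402344, 84.65382385253906), 80.09879302978516) z 24.12434360479576 px 252 393 252 317
rack 1653 ((469.0751037597656, -121.74574279785156), (85.47859954833984, 309.0372619628906), 3.12906813621521) z 22.02578748473053 px 229 355 202 237
green [277, 167, 17, 25, 341] ctr@46 [ 349. -165.   40.] top 72.0 x [333. 366.] y [-185. -147.]
green [311, 176, 17, 25, 336] ctr@46 [367. -72.  40.] top 71.0 x [350. 382.] y [-91. -54.]
green [220, 243, 21, 28, 433] ctr@46 [ 621. -238.   40.] top 71.0 x [604. 638.] y [-259. -219.]
dark [239, 193, 16, 21, 232] ctr@46 [ 460. -240.   46.] top 94.0 x [465. 490.] y [-251. -218.]
dark [267, 198, 19, 20, 280] ctr@46 [ 458. -165.   46.] top 81.0 x [454. 490.] y [-180. -141.]
dark [296, 200, 22, 20, 341] ctr@46 [451. -89.  46.] top 73.0 x [442. 489.] y [-110.  -62.]
dark [328, 202, 19, 20, 311] ctr@46 [447. -14.  46.] top 89.0 x [445. 481.] y [-33.   9.]
side table z 1.7726644075336877
tray 636 ((648.749755859375, -19.809768676757812), (326.6372985839844, 80.68614196777344), 79.52376556396484) z 25.22150603371045 px 360 400 209 289
rack 742 ((465.8255615234375, -136.97706604003906), (78.88699340820312, 296.3123779296875), 3.2106809616088867) z 23.533062261503147 px 276 327 240 334
green [234, 244, 21, 13, 189] ctr@46 [357. -46.  40.] top 71.0 x [341. 378.] y [-93. -70.]
green [221, 272, 24, 15, 245] ctr@46 [ 339. -143.   40.] top 72.0 x [324. 361.] y [-188. -160.]
green [373, 288, 25, 40, 755] ctr@46 [ 612. -249.   40.] top 70.0 x [594. 631.] y [-263. -233.]
dark [281, 220, 34, 95, 1779] ctr@46 [ 464. -120.   46.] top 91.0 x [437. 485.] y [-256.  -14.]
```

View pics/crop.png

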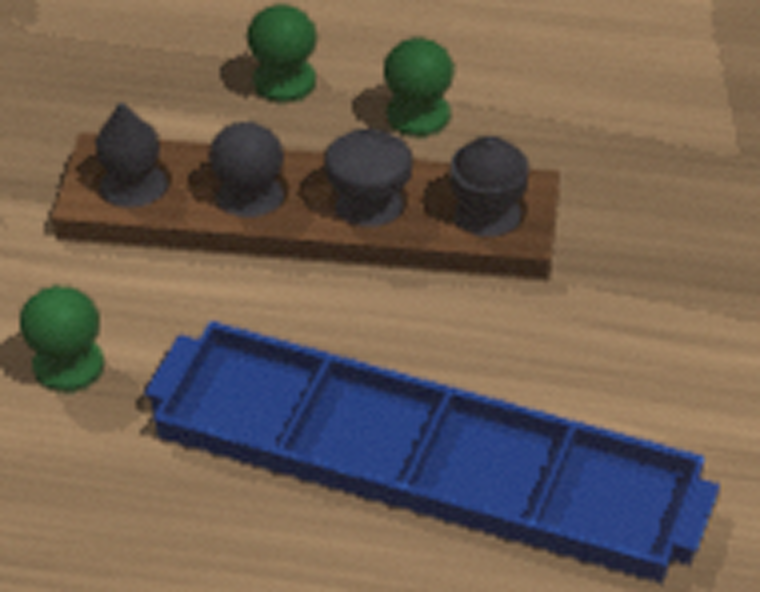

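The close crop shows acorn, button, ball and spear in wells 1 to 4, counting from image right. All four are dark iron and match their descriptions. The green ones stand outside the rack. I'll move over the rack for a closer look.

Emit:
drive_tool([
  {"dp": [0.04,-0.037,0],"twist": -0.12},
  {"dp": [0.08,-0.074,0],"twist": -0.26},
  {"dp": [0.12,-0.111,0],"twist": -0.4},
  {"dp": [0.16,-0.148,0],"twist": -0.54},
  {"dp": [0.2,-0.185,0],"twist": -0.68},
  {"dp": [0.24,-0.222,0],"twist": -0.82},
  {"dp": [0.28,-0.26,0],"twist": -0.96},
  {"dp": [0.32,-0.297,0],"twist": -1.1},
  {"dp": [0.36,-0.334,0],"twist": -1.24},
  {"dp": [0.4,-0.371,0],"twist": -1.373},
  {"dp": [0.421,-0.39,0],"twist": -1.373},
  {"dp": [0.421,-0.39,0],"twist": -1.373},
], jaw=0, force=40)

```text
clock: 1.6
position: [467.0, -120.8, 249.8]
ee_rot: [-0.0, 0.686, 0.727, -0.0]
wrist_force: [-0.6, 0.7, 0.6]
opening: 85.6
grip_force: 0.0
```

```bash
cat >> h.py <<'E'
def goto(x,y,z,yaw):
    "dp, twist to take tool y to world yaw"
    from rig import monitor
    from scipy.spatial.transform import Rotation as Q
    s=monitor.read_state(); q=s["ee_rot"]; R=Q.from_quat([*q[1:],q[0]]).as_matrix()
    a=np.arctan2(R[1,1],R[0,1])
    print("clk %.1f"%s["clock"],np.round(s["position"],1),"yaw %.3f"%a,"open %.1f grip %.1f"%(s["opening"],s["grip_force"]),"F",np.round(s["wrist_force"],1),"tilt",R[:,2].round(3))
    print("dp",(R.T@(np.array([x,y,z])-s["position"])/1000).round(4),"twist %.3f"%(-(yaw-a)))
E
python3 - <<'E'
from h import *
goto(466,-122,250,.0546)
c=imaging.camera_params("wrist"); p,d=imaging.camera("wrist")
cv2.imwrite("pics/w0.png",p[:,:,::-1]); np.savez("w0.npz",p=p,d=d,**c)
print({k:np.round(v,3).tolist() for k,v in c.items()})
E
```

```text
clk 1.6 [ 467.  -120.8  249.8] yaw 0.058 open 85.6 grip 0.0 F [-0.6  0.7  0.6] tilt [-0.  0. -1.]
dp [-0.0012 -0.0011 -0.0002] twist 0.004
{'fx': 378.048, 'fy': 378.048, 'cx': 326.337, 'cy': 240.343, 'R': [[0.998, 0.058, -0.001], [0.056, -0.962, 0.267], [0.015, -0.267, -0.964]], 't': [-457.947, -176.543, 338.778]}
```

View pics/w0.png

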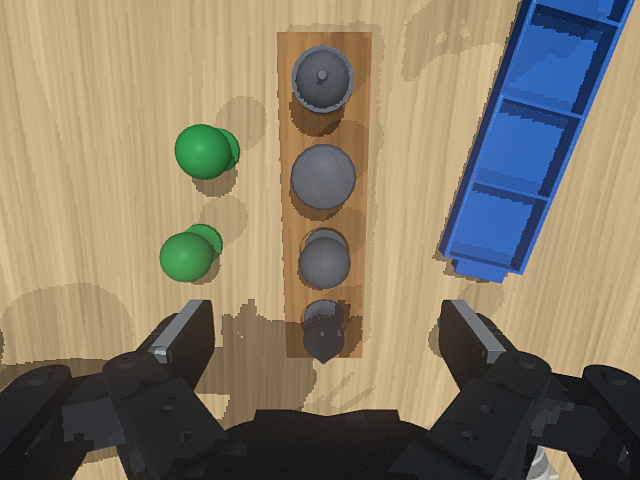

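Wrist view from above: acorn nib (322,78), button disc (323,177), ball (325,262) and spear (323,330). The rack spans (277,32) to (372,357), and the lower tray corners are near (440,250) and (521,272). I'll cast these to their known heights.

```bash
python3 - <<'E'
from h import *
f=np.load("w0.npz");c={k:f[k] for k in("fx","fy","cx","cy","R","t")};p,d=f["p"],f["d"]
h=cv2.cvtColor(p,cv2.COLOR_RGB2HSV).astype(int);W=cloud("wrist",d,c);z=W[...,2]
rack=(abs(z-22)<5)&(h[...,0]<20)&(h[...,1]>100);rack[:,:250]=0;rack[:,400:]=0
v,u=np.nonzero(rack);print("rack",cv2.minAreaRect(plane("",np.c_[u,v],22,c)[:,:2].astype(np.float32)))
m=((h[...,1]<80)&(z>40)&(z<100)).astype(np.uint8);m[:,:280]=0;m[:,370:]=0
k,l,s,ct=cv2.connectedComponentsWithStats(m)
for i in range(1,k):
    if s[i,4]<300: continue
    q=W[l==i];zt=q[:,2].max();hd=(l==i)&(abs(z-56)<=9)
    b=W[hd];r=cv2.minEnclosingCircle(b[:,:2].astype(np.float32));print(ct[i].round(),"top",zt.round(1),"headcircle",np.round(r[0],1),r[1],"topxy",q[q[:,2]>zt-3].mean(0).round(1))
t=((h[...,0]>100)&(h[...,0]<130)&(abs(z-24)<3)&(h[...,1]>120))
t[:,:420]=0;v,u=np.nonzero(t);P=W[t][:,:2];y=np.array([.177,.984]);
a=P@[.984,-.177];print("tray x-extent",a.min(),a.max(),"expect centre",np.dot([648.5,-19.3],[.984,-.177]),"y-ext min",(P@y).min(),"centre y",np.dot([648.5,-19.3],y))
print(cv2.minAreaRect(P.astype(np.float32)))
E
```

```text
rack ((463.6640930175781, -123.7586669921875), (79.90816497802734, 308.6459655761719), 3.2220981121063232)
[322.  79.] top 88.9 headcircle [456.6 -12. ] 23.994863510131836 topxy [456.6 -12.2  87.4]
[323. 177.] top 71.3 headcircle [460.8 -86. ] 26.847625732421875 topxy [461.  -85.8  69.1]
[324. 263.] top 79.8 headcircle [ 466.3 -159.8] 22.45770263671875 topxy [ 466.4 -161.6   77.8]
[323. 338.] top 95.6 headcircle [ 469.3 -234.3] 19.121747970581055 topxy [ 469.7 -235.2   94. ]
tray x-extent 599.8883804085192 683.5665416176694 expect centre 641.5401 y-ext min -66.93818345193635 centre y 95.79329999999999
((642.828857421875, -51.93316650390625), (259.22161865234375, 82.97810363769531), 79.61652374267578)
```

Emit:
drive_tool([
  {"dp": [0.055,-0.002,0],"twist": 0},
  {"dp": [0.109,-0.004,0],"twist": 0},
  {"dp": [0.109,-0.004,0.04],"twist": 0},
  {"dp": [0.109,-0.004,0.08],"twist": 0},
  {"dp": [0.109,-0.004,0.11],"twist": 0},
  {"dp": [0.109,-0.004,0.14],"twist": 0},
  {"dp": [0.109,-0.004,0.16],"twist": 0},
  {"dp": [0.109,-0.004,0.18],"twist": 0},
  {"dp": [0.109,-0.004,0.19],"twist": 0},
  {"dp": [0.109,-0.004,0.194],"twist": 0},
  {"dp": [0.109,-0.004,0.194],"twist": 0},
])

```text
clock: 3.02
position: [456.5, -13.9, 56.3]
ee_rot: [0.0, 0.688, 0.726, 0.0]
wrist_force: [0.3, 0.8, -0.0]
opening: 85.4
grip_force: 0.0
```

Emit:
drive_tool([
  {"dp": [0,0,0],"twist": 0},
  {"dp": [0,0,0],"twist": 0},
  {"dp": [0,0,0],"twist": 0},
  {"dp": [0,0,0],"twist": 0},
  {"dp": [0,0,0],"twist": 0},
  {"dp": [0,0,0],"twist": 0},
  {"dp": [0,0,0],"twist": 0},
  {"dp": [0,0,0],"twist": 0},
], jaw=255, force=50)

```text
clock: 4.03
position: [457.0, -13.6, 56.8]
ee_rot: [0.0, 0.687, 0.726, 0.0]
wrist_force: [-1.1, 0.5, 8.9]
opening: 46.4
grip_force: 50.0
```

```bash
python3 -c "
from h import *
goto(668.4,91.4,100,-.175)"
```

```text
clk 4.0 [457.  -13.6  56.8] yaw 0.055 open 46.4 grip 50.0 F [-1.1  0.5  8.9] tilt [ 0.001 -0.    -1.   ]
dp [ 0.0931  0.217  -0.0429] twist 0.230
```

Emit:
drive_tool([
  {"dp": [0,0,-0.015],"twist": 0},
  {"dp": [0,0,-0.035],"twist": 0},
  {"dp": [0.005,0.01,-0.045],"twist": 0.01},
  {"dp": [0.018,0.04,-0.045],"twist": 0.04},
  {"dp": [0.033,0.077,-0.045],"twist": 0.08},
  {"dp": [0.049,0.115,-0.045],"twist": 0.12},
  {"dp": [0.065,0.152,-0.045],"twist": 0.16},
  {"dp": [0.08,0.187,-0.045],"twist": 0.2},
  {"dp": [0.089,0.207,-0.045],"twist": 0.23},
  {"dp": [0.093,0.217,-0.045],"twist": 0.23},
  {"dp": [0.093,0.217,-0.045],"twist": 0.23},
  {"dp": [0.093,0.217,-0.045],"twist": 0.23},
])

```text
clock: 5.52
position: [667.0, 90.8, 100.8]
ee_rot: [-0.0, 0.766, 0.643, -0.001]
wrist_force: [-0.0, -0.3, -2.2]
opening: 46.5
grip_force: 52.5
```

```bash
python3 - <<'E'
from h import *
goto(668.4,91.4,53,-.175)
p,d=imaging.camera("scene");q,_=imaging.camera("side");cv2.imwrite("pics/c1.png",np.hstack([cv2.resize(p[150:350,240:440],(400,400)),cv2.resize(q[150:350,230:430],(400,400))])[:,:,::-1])
E
```

```text
clk 5.5 [667.   90.8 100.8] yaw -0.175 open 46.5 grip 52.5 F [-0.  -0.3 -2.2] tilt [-0.001 -0.    -1.   ]
dp [0.0009 0.0014 0.0478] twist 0.000
```

View pics/c1.png

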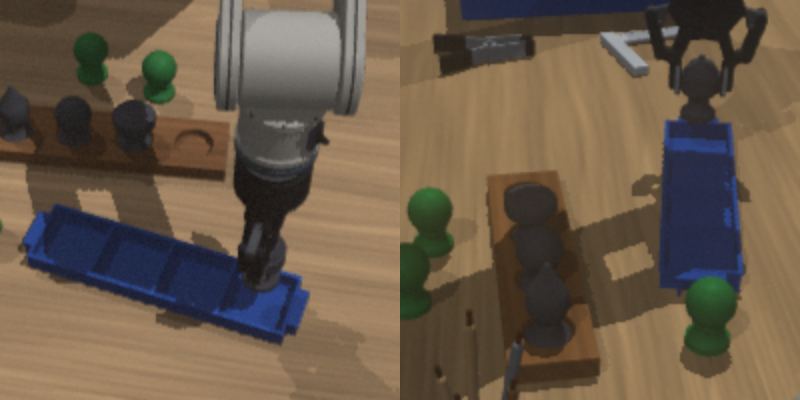

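The left panel shows the acorn held upright over compartment 1 at (265,270), and the right panel shows its well empty. I'll lower it gently.

Emit:
drive_tool([
  {"dp": [0.001,0.001,0.01],"twist": 0},
  {"dp": [0.001,0.001,0.022],"twist": 0},
  {"dp": [0.001,0.001,0.032],"twist": 0},
  {"dp": [0.001,0.001,0.039],"twist": 0},
  {"dp": [0.001,0.001,0.043],"twist": 0},
  {"dp": [0.001,0.001,0.045],"twist": 0},
  {"dp": [0.001,0.001,0.046],"twist": 0},
  {"dp": [0.001,0.001,0.047],"twist": 0},
  {"dp": [0.001,0.001,0.047],"twist": 0},
])

```text
clock: 6.75
position: [669.2, 92.0, 54.2]
ee_rot: [0.0, 0.766, 0.643, 0.0]
wrist_force: [-0.7, 0.4, -3.8]
opening: 46.3
grip_force: 52.6
```

Emit:
drive_tool([
  {"dp": [0,0,0.0005],"twist": 0},
  {"dp": [0,0,0.001],"twist": 0},
  {"dp": [0,0,0.0015],"twist": 0},
  {"dp": [0,0,0.0015],"twist": 0},
])

```text
clock: 7.25
position: [669.2, 92.0, 52.9]
ee_rot: [0.0, 0.766, 0.643, 0.0]
wrist_force: [-0.8, -1.1, 2.3]
opening: 46.7
grip_force: 52.9
```

Emit:
drive_tool([
  {"dp": [0,0,0],"twist": 0},
  {"dp": [0,0,0],"twist": 0},
  {"dp": [0,0,0],"twist": 0},
  {"dp": [0,0,0],"twist": 0},
  {"dp": [0,0,0],"twist": 0},
  {"dp": [0,0,-0.01],"twist": 0},
  {"dp": [0,0,-0.03],"twist": 0},
  {"dp": [0,0,-0.06],"twist": 0},
  {"dp": [0,0,-0.09],"twist": 0},
  {"dp": [0,0,-0.1],"twist": 0},
  {"dp": [0,0,-0.1],"twist": 0},
], jaw=0)

```text
clock: 8.62
position: [669.6, 92.0, 153.8]
ee_rot: [0.001, 0.766, 0.643, 0.001]
wrist_force: [0.2, 0.0, -0.8]
opening: 85.7
grip_force: 0.0
```

```bash
python3 -c "
from h import *
goto(460.8,-86,56,.055)"
```

```text
clk 8.6 [669.6  92.  153.8] yaw -0.175 open 85.7 grip 0.0 F [ 0.2  0.  -0.8] tilt [ 0.002  0.    -1.   ]
dp [-0.2117 -0.1748  0.0973] twist -0.230
```

Emit:
drive_tool([
  {"dp": [-0.03,-0.025,0],"twist": -0.04},
  {"dp": [-0.07,-0.058,0],"twist": -0.08},
  {"dp": [-0.11,-0.091,0],"twist": -0.13},
  {"dp": [-0.15,-0.124,0],"twist": -0.18},
  {"dp": [-0.19,-0.157,0],"twist": -0.23},
  {"dp": [-0.211,-0.174,0],"twist": -0.23},
  {"dp": [-0.211,-0.174,0.02],"twist": -0.23},
  {"dp": [-0.211,-0.174,0.045],"twist": -0.23},
  {"dp": [-0.211,-0.174,0.07],"twist": -0.23},
  {"dp": [-0.211,-0.174,0.088],"twist": -0.23},
  {"dp": [-0.211,-0.174,0.097],"twist": -0.23},
  {"dp": [-0.211,-0.174,0.097],"twist": -0.23},
])

```text
clock: 10.12
position: [460.4, -85.3, 54.7]
ee_rot: [-0.001, 0.687, 0.726, -0.001]
wrist_force: [-0.1, -1.0, 0.2]
opening: 85.3
grip_force: 0.0
```

Emit:
drive_tool([
  {"dp": [0,0,0],"twist": 0},
  {"dp": [0,0,0],"twist": 0},
  {"dp": [0,0,0],"twist": 0},
  {"dp": [0,0,0],"twist": 0},
  {"dp": [0,0,0],"twist": 0},
  {"dp": [0,0,0],"twist": 0},
  {"dp": [0,0,0],"twist": 0},
], jaw=255)

```text
clock: 11.0
position: [461.8, -85.6, 56.5]
ee_rot: [0.001, 0.687, 0.726, 0.0]
wrist_force: [-0.1, -0.6, 5.4]
opening: 51.8
grip_force: 51.1
```

```bash
python3 -c "
from h import *
goto(655.1,17.6,100,-.175)"
```

```text
clk 11.0 [461.8 -85.6  56.5] yaw 0.055 open 51.8 grip 51.1 F [-0.1 -0.6  5.4] tilt [ 0.002 -0.    -1.   ]
dp [ 0.0924  0.1988 -0.0432] twist 0.230
```

Emit:
drive_tool([
  {"dp": [0,0,-0.015],"twist": 0},
  {"dp": [0,0,-0.035],"twist": 0},
  {"dp": [0.005,0.01,-0.045],"twist": 0.01},
  {"dp": [0.018,0.037,-0.045],"twist": 0.04},
  {"dp": [0.033,0.07,-0.045],"twist": 0.08},
  {"dp": [0.049,0.105,-0.045],"twist": 0.12},
  {"dp": [0.065,0.14,-0.045],"twist": 0.16},
  {"dp": [0.08,0.172,-0.045],"twist": 0.2},
  {"dp": [0.088,0.19,-0.045],"twist": 0.23},
  {"dp": [0.092,0.199,-0.045],"twist": 0.23},
  {"dp": [0.092,0.199,-0.045],"twist": 0.23},
  {"dp": [0.092,0.199,-0.045],"twist": 0.23},
])

```text
clock: 12.5
position: [653.7, 17.0, 100.3]
ee_rot: [-0.0, 0.766, 0.643, -0.001]
wrist_force: [0.2, -0.5, -4.0]
opening: 51.6
grip_force: 53.9
```

```bash
python3 -c "
from h import *
goto(655.1,17.6,53,-.175)"
```

```text
clk 12.5 [653.7  17.  100.3] yaw -0.175 open 51.6 grip 53.9 F [ 0.2 -0.5 -4. ] tilt [-0.001 -0.    -1.   ]
dp [0.0008 0.0013 0.0473] twist -0.000
```

Emit:
drive_tool([
  {"dp": [0.001,0.001,0.01],"twist": 0},
  {"dp": [0.001,0.001,0.022],"twist": 0},
  {"dp": [0.001,0.001,0.032],"twist": 0},
  {"dp": [0.001,0.001,0.039],"twist": 0},
  {"dp": [0.001,0.001,0.043],"twist": 0},
  {"dp": [0.001,0.001,0.045],"twist": 0},
  {"dp": [0.001,0.001,0.046],"twist": 0},
  {"dp": [0.001,0.001,0.0465],"twist": 0},
  {"dp": [0.001,0.001,0.047],"twist": 0},
  {"dp": [0.001,0.001,0.047],"twist": 0},
])

```text
clock: 13.75
position: [655.9, 18.2, 53.6]
ee_rot: [0.0, 0.766, 0.643, 0.0]
wrist_force: [-0.1, 0.2, -2.8]
opening: 52.1
grip_force: 53.9
```

Emit:
drive_tool([
  {"dp": [0,0,0.0005],"twist": 0},
  {"dp": [0,0,0.001],"twist": 0},
  {"dp": [0,0,0.0015],"twist": 0},
  {"dp": [0,0,0.0015],"twist": 0},
])

```text
clock: 14.25
position: [655.9, 18.1, 52.5]
ee_rot: [0.0, 0.766, 0.643, 0.0]
wrist_force: [-2.0, 0.1, 4.4]
opening: 52.4
grip_force: 54.6
```

Emit:
drive_tool([
  {"dp": [0,0,0],"twist": 0},
  {"dp": [0,0,0],"twist": 0},
  {"dp": [0,0,0],"twist": 0},
  {"dp": [0,0,0],"twist": 0},
  {"dp": [0,0,0],"twist": 0},
  {"dp": [0,0,-0.01],"twist": 0},
  {"dp": [0,0,-0.03],"twist": 0},
  {"dp": [0,0,-0.06],"twist": 0},
  {"dp": [0,0,-0.09],"twist": 0},
  {"dp": [0,0,-0.1],"twist": 0},
  {"dp": [0,0,-0.1],"twist": 0},
], jaw=0)

```text
clock: 15.62
position: [656.3, 18.1, 153.2]
ee_rot: [0.001, 0.766, 0.643, 0.001]
wrist_force: [0.6, -0.2, -0.5]
opening: 85.5
grip_force: 0.0
```

```bash
python3 -c "
from h import *
goto(466.3,-160,56,.055)"
```

```text
clk 15.6 [656.3  18.1 153.2] yaw -0.175 open 85.5 grip 0.0 F [ 0.6 -0.2 -0.5] tilt [ 0.002 -0.    -1.   ]
dp [-0.2085 -0.1563  0.0968] twist -0.230
```

Emit:
drive_tool([
  {"dp": [-0.03,-0.023,0],"twist": -0.04},
  {"dp": [-0.07,-0.053,0],"twist": -0.08},
  {"dp": [-0.11,-0.083,0],"twist": -0.13},
  {"dp": [-0.15,-0.113,0],"twist": -0.18},
  {"dp": [-0.19,-0.143,0],"twist": -0.23},
  {"dp": [-0.208,-0.156,0],"twist": -0.23},
  {"dp": [-0.208,-0.156,0.02],"twist": -0.23},
  {"dp": [-0.208,-0.156,0.045],"twist": -0.23},
  {"dp": [-0.208,-0.156,0.07],"twist": -0.23},
  {"dp": [-0.208,-0.156,0.088],"twist": -0.23},
  {"dp": [-0.208,-0.156,0.096],"twist": -0.23},
  {"dp": [-0.208,-0.156,0.096],"twist": -0.23},
])

```text
clock: 17.12
position: [465.4, -159.3, 55.3]
ee_rot: [-0.001, 0.687, 0.726, -0.0]
wrist_force: [-0.0, 0.8, 0.2]
opening: 85.4
grip_force: 0.0
```

Emit:
drive_tool([
  {"dp": [0,0,0],"twist": 0},
  {"dp": [0,0,0],"twist": 0},
  {"dp": [0,0,0],"twist": 0},
  {"dp": [0,0,0],"twist": 0},
  {"dp": [0,0,0],"twist": 0},
  {"dp": [0,0,0],"twist": 0},
  {"dp": [0,0,0],"twist": 0},
  {"dp": [0,0,0],"twist": 0},
], jaw=255)

```text
clock: 18.12
position: [466.6, -159.7, 57.0]
ee_rot: [0.001, 0.687, 0.726, 0.0]
wrist_force: [-1.0, 0.6, 5.6]
opening: 44.0
grip_force: 49.9
```

```bash
python3 -c "
from h import *
goto(641.9,-56.2,100,-.175)"
```

```text
clk 18.1 [ 466.6 -159.7   57. ] yaw 0.055 open 44.0 grip 49.9 F [-1.   0.6  5.6] tilt [ 0.001 -0.001 -1.   ]
dp [ 0.0937  0.1808 -0.0429] twist 0.230
```

Emit:
drive_tool([
  {"dp": [0,0,-0.015],"twist": 0},
  {"dp": [0,0,-0.035],"twist": 0},
  {"dp": [0.005,0.01,-0.045],"twist": 0.01},
  {"dp": [0.018,0.035,-0.045],"twist": 0.04},
  {"dp": [0.034,0.065,-0.045],"twist": 0.08},
  {"dp": [0.05,0.097,-0.045],"twist": 0.12},
  {"dp": [0.067,0.129,-0.045],"twist": 0.16},
  {"dp": [0.081,0.157,-0.045],"twist": 0.2},
  {"dp": [0.09,0.174,-0.045],"twist": 0.23},
  {"dp": [0.094,0.181,-0.045],"twist": 0.23},
  {"dp": [0.094,0.181,-0.045],"twist": 0.23},
  {"dp": [0.094,0.181,-0.045],"twist": 0.23},
])

```text
clock: 19.62
position: [640.7, -56.0, 100.9]
ee_rot: [-0.0, 0.766, 0.643, -0.0]
wrist_force: [-0.1, -0.5, -3.2]
opening: 43.8
grip_force: 51.9
```

```bash
python3 - <<'E'
from h import *
goto(641.9,-56.2,53,-.175)
p,d=imaging.camera("scene");q,_=imaging.camera("side");cv2.imwrite("pics/c2.png",np.hstack([cv2.resize(p[150:350,220:420],(400,400)),cv2.resize(q[150:350,230:430],(400,400))])[:,:,::-1])
E
```

```text
clk 19.6 [640.7 -56.  100.9] yaw -0.175 open 43.8 grip 51.9 F [-0.1 -0.5 -3.2] tilt [-0.001  0.    -1.   ]
dp [0.     0.0012 0.0479] twist -0.000
```

View pics/c2.png

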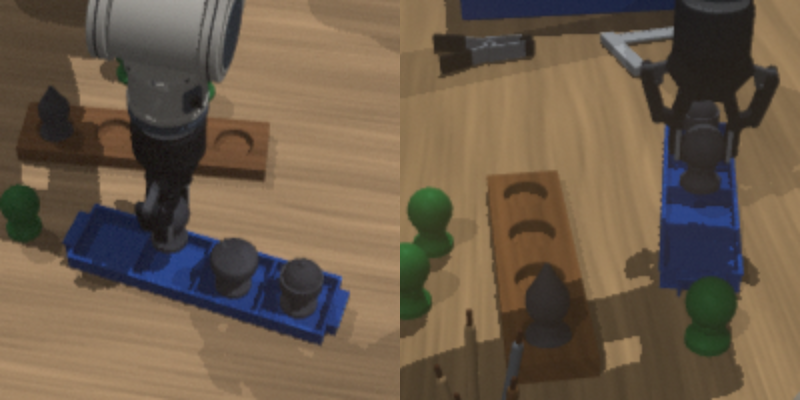

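In the left panel the acorn (302,285) and button (233,265) stand upright in compartments 1 and 2, and the ball hangs upright over compartment 3 at (170,230).

Emit:
drive_tool([
  {"dp": [0,0.001,0.01],"twist": 0},
  {"dp": [0,0.001,0.022],"twist": 0},
  {"dp": [0,0.001,0.032],"twist": 0},
  {"dp": [0,0.001,0.039],"twist": 0},
  {"dp": [0,0.001,0.043],"twist": 0},
  {"dp": [0,0.001,0.045],"twist": 0},
  {"dp": [0,0.001,0.046],"twist": 0},
  {"dp": [0,0.001,0.0465],"twist": 0},
  {"dp": [0,0.001,0.047],"twist": 0},
  {"dp": [0,0.001,0.0475],"twist": 0},
  {"dp": [0,0.001,0.0475],"twist": 0},
])

```text
clock: 21.1
position: [642.6, -55.9, 53.5]
ee_rot: [0.0, 0.766, 0.643, 0.0]
wrist_force: [0.3, 0.1, -4.0]
opening: 43.8
grip_force: 51.9
```

Emit:
drive_tool([
  {"dp": [0,0,0.0005],"twist": 0},
  {"dp": [0,0,0.001],"twist": 0},
  {"dp": [0,0,0.0013],"twist": 0},
  {"dp": [0,0,0.0013],"twist": 0},
])

```text
clock: 21.6
position: [642.8, -55.9, 53.0]
ee_rot: [0.0, 0.766, 0.643, 0.0]
wrist_force: [-2.4, 1.6, 5.3]
opening: 43.8
grip_force: 52.6
```

Emit:
drive_tool([
  {"dp": [0,0,0],"twist": 0},
  {"dp": [0,0,0],"twist": 0},
  {"dp": [0,0,0],"twist": 0},
  {"dp": [0,0,0],"twist": 0},
  {"dp": [0,0,0],"twist": 0},
  {"dp": [0,0,-0.01],"twist": 0},
  {"dp": [0,0,-0.03],"twist": 0},
  {"dp": [0,0,-0.06],"twist": 0},
  {"dp": [0,0,-0.09],"twist": 0},
  {"dp": [0,0,-0.1],"twist": 0},
  {"dp": [0,0,-0.1],"twist": 0},
], jaw=0)

```text
clock: 22.98
position: [643.0, -56.0, 153.4]
ee_rot: [0.001, 0.766, 0.643, 0.001]
wrist_force: [-0.7, -0.1, -0.2]
opening: 85.3
grip_force: 0.0
```

```bash
python3 -c "
from h import *
goto(469.4,-234.8,56,.055)"
```

```text
clk 23.0 [643.  -56.  153.4] yaw -0.175 open 85.3 grip 0.0 F [-0.7 -0.1 -0.2] tilt [ 0.002 -0.    -1.   ]
dp [-0.2064 -0.14    0.0971] twist -0.230
```

Emit:
drive_tool([
  {"dp": [-0.03,-0.02,0],"twist": -0.04},
  {"dp": [-0.07,-0.047,0],"twist": -0.08},
  {"dp": [-0.11,-0.075,0],"twist": -0.13},
  {"dp": [-0.15,-0.102,0],"twist": -0.18},
  {"dp": [-0.19,-0.129,0],"twist": -0.23},
  {"dp": [-0.206,-0.14,0],"twist": -0.23},
  {"dp": [-0.206,-0.14,0.02],"twist": -0.23},
  {"dp": [-0.206,-0.14,0.045],"twist": -0.23},
  {"dp": [-0.206,-0.14,0.07],"twist": -0.23},
  {"dp": [-0.206,-0.14,0.088],"twist": -0.23},
  {"dp": [-0.206,-0.14,0.096],"twist": -0.23},
  {"dp": [-0.206,-0.14,0.096],"twist": -0.23},
])

```text
clock: 24.48
position: [468.8, -234.2, 55.8]
ee_rot: [-0.0, 0.687, 0.726, -0.0]
wrist_force: [-0.3, -0.4, 0.1]
opening: 85.5
grip_force: 0.0
```

Emit:
drive_tool([
  {"dp": [0,0,0],"twist": 0},
  {"dp": [0,0,0],"twist": 0},
  {"dp": [0,0,0],"twist": 0},
  {"dp": [0,0,0],"twist": 0},
  {"dp": [0,0,0],"twist": 0},
  {"dp": [0,0,0],"twist": 0},
  {"dp": [0,0,0],"twist": 0},
  {"dp": [0,0,0],"twist": 0},
], jaw=255)

```text
clock: 25.48
position: [469.7, -234.8, 57.2]
ee_rot: [0.001, 0.687, 0.726, 0.0]
wrist_force: [0.8, -0.0, 4.9]
opening: 37.2
grip_force: 49.4
```

```bash
python3 -c "
from h import *
goto(628.6,-130,100,-.175)"
```

```text
clk 25.5 [ 469.7 -234.8   57.2] yaw 0.055 open 37.2 grip 49.4 F [ 0.8 -0.   4.9] tilt [ 0.002 -0.001 -1.   ]
dp [ 0.0958  0.1645 -0.0426] twist 0.230
```

Emit:
drive_tool([
  {"dp": [0,0,-0.015],"twist": 0},
  {"dp": [0,0,-0.035],"twist": 0},
  {"dp": [0.006,0.01,-0.045],"twist": 0.01},
  {"dp": [0.02,0.034,-0.045],"twist": 0.04},
  {"dp": [0.036,0.062,-0.045],"twist": 0.08},
  {"dp": [0.052,0.09,-0.045],"twist": 0.12},
  {"dp": [0.068,0.118,-0.045],"twist": 0.16},
  {"dp": [0.083,0.143,-0.045],"twist": 0.2},
  {"dp": [0.092,0.158,-0.045],"twist": 0.23},
  {"dp": [0.096,0.165,-0.045],"twist": 0.23},
  {"dp": [0.096,0.165,-0.045],"twist": 0.23},
  {"dp": [0.096,0.165,-0.045],"twist": 0.23},
])

```text
clock: 26.98
position: [627.6, -129.7, 101.1]
ee_rot: [-0.0, 0.766, 0.643, -0.0]
wrist_force: [0.4, 0.5, -3.3]
opening: 37.1
grip_force: 51.0
```

```bash
python3 -c "
from h import *
goto(628.6,-130,53,-.175)"
```

```text
clk 27.0 [ 627.6 -129.7  101.1] yaw -0.175 open 37.1 grip 51.0 F [ 0.4  0.5 -3.3] tilt [-0.001  0.    -1.   ]
dp [-0.0001  0.0011  0.0481] twist -0.000
```

Emit:
drive_tool([
  {"dp": [0,0,0.01],"twist": 0},
  {"dp": [0,0,0.022],"twist": 0},
  {"dp": [0,0,0.032],"twist": 0},
  {"dp": [0,0,0.039],"twist": 0},
  {"dp": [0,0,0.043],"twist": 0},
  {"dp": [0,0,0.045],"twist": 0},
  {"dp": [0,0,0.046],"twist": 0},
  {"dp": [0,0,0.0465],"twist": 0},
  {"dp": [0,0,0.047],"twist": 0},
  {"dp": [0,0,0.0475],"twist": 0},
  {"dp": [0,0,0.0475],"twist": 0},
])

```text
clock: 28.35
position: [628.3, -129.5, 53.7]
ee_rot: [0.0, 0.766, 0.643, 0.0]
wrist_force: [0.5, -0.0, -2.8]
opening: 37.2
grip_force: 51.0
```

Emit:
drive_tool([
  {"dp": [0,0,0.0005],"twist": 0},
  {"dp": [0,0,0.001],"twist": 0},
  {"dp": [0,0,0.0013],"twist": 0},
  {"dp": [0,0,0.0013],"twist": 0},
])

```text
clock: 28.85
position: [628.5, -129.5, 53.1]
ee_rot: [0.0, 0.766, 0.643, 0.0]
wrist_force: [-2.6, 0.3, 5.5]
opening: 37.0
grip_force: 51.8
```

Emit:
drive_tool([
  {"dp": [0,0,0],"twist": 0},
  {"dp": [0,0,0],"twist": 0},
  {"dp": [0,0,0],"twist": 0},
  {"dp": [0,0,0],"twist": 0},
  {"dp": [0,0,0],"twist": 0},
  {"dp": [0,0,-0.01],"twist": 0},
  {"dp": [0,0,-0.03],"twist": 0},
  {"dp": [0,0,-0.07],"twist": 0},
  {"dp": [0,0,-0.11],"twist": 0},
  {"dp": [0,-0.04,-0.15],"twist": 0},
  {"dp": [0,-0.08,-0.18],"twist": 0},
  {"dp": [0,-0.1,-0.18],"twist": 0},
], jaw=0)

```text
clock: 30.35
position: [529.6, -112.1, 236.6]
ee_rot: [0.002, 0.766, 0.643, 0.002]
wrist_force: [-0.3, 0.5, -0.5]
opening: 85.2
grip_force: 0.0
```

```bash
python3 - <<'E'
from h import *
p,d=imaging.camera("scene");q,_=imaging.camera("side")
cv2.imwrite("pics/f.png",np.hstack([cv2.resize(p[150:350,220:420],(400,400)),cv2.resize(q[150:350,230:430],(400,400))])[:,:,::-1])
# bystander change vs start
for n,i in(("scene",p),("side",q)):
    e=(cv2.absdiff(i,np.load(n+"0.npz")["p"]).max(2)>60).astype(np.uint8);e=cv2.morphologyEx(e,cv2.MORPH_OPEN,np.ones((3,3)))
    k,l,s,_=cv2.connectedComponentsWithStats(e);print(n,[r.tolist() for r in s[1:] if r[4]>30])
E
```

```text
scene [[97, 0, 58, 47, 1256], [256, 0, 9, 6, 36], [313, 0, 7, 10, 36], [318, 0, 7, 11, 49], [431, 3, 6, 8, 35], [147, 16, 8, 8, 56], [422, 23, 6, 13, 57], [252, 24, 60, 39, 1632], [241, 28, 13, 20, 144], [240, 58, 64, 57, 1916], [304, 65, 16, 17, 187], [120, 72, 35, 15, 372], [160, 79, 39, 45, 1360], [313, 85, 24, 7, 115], [270, 124, 13, 8, 55], [195, 126, 109, 54, 2453], [340, 130, 10, 4, 39], [307, 135, 24, 4, 79], [210, 153, 8, 5, 32], [177, 184, 31, 29, 451], [242, 194, 11, 8, 70], [266, 198, 19, 15, 149], [297, 200, 21, 8, 126], [321, 202, 26, 19, 259], [292, 209, 8, 6, 37], [270, 213, 14, 9, 100], [177, 215, 11, 5, 42], [189, 217, 37, 15, 269], [300, 216, 13, 9, 98], [329, 218, 14, 10, 105], [224, 229, 19, 7, 74], [225, 236, 20, 9, 100], [266, 260, 17, 20, 282], [335, 269, 10, 5, 33], [295, 271, 18, 19, 283], [366, 279, 14, 7, 49], [326, 280, 20, 19, 279], [356, 287, 24, 22, 361]]
side [[303, 0, 48, 25, 857], [307, 70, 9, 10, 74], [347, 70, 9, 11, 74], [320, 72, 17, 11, 168], [308, 84, 7, 6, 33], [308, 86, 46, 26, 506], [308, 96, 27, 6, 133], [124, 110, 6, 17, 52], [355, 164, 7, 5, 32], [298, 168, 9, 10, 72], [354, 171, 8, 9, 52], [370, 197, 19, 14, 182], [281, 220, 22, 21, 318], [368, 220, 9, 6, 49], [382, 221, 10, 6, 47], [370, 236, 22, 8, 127], [280, 250, 11, 10, 56], [370, 253, 21, 11, 183], [116, 262, 10, 15, 94], [288, 272, 6, 10, 39], [370, 272, 20, 13, 206], [118, 275, 13, 34, 236], [290, 288, 9, 11, 71], [0, 292, 4, 9, 31], [309, 297, 5, 9, 39], [120, 367, 23, 66, 452], [42, 467, 12, 13, 98]]
```

View pics/f.png

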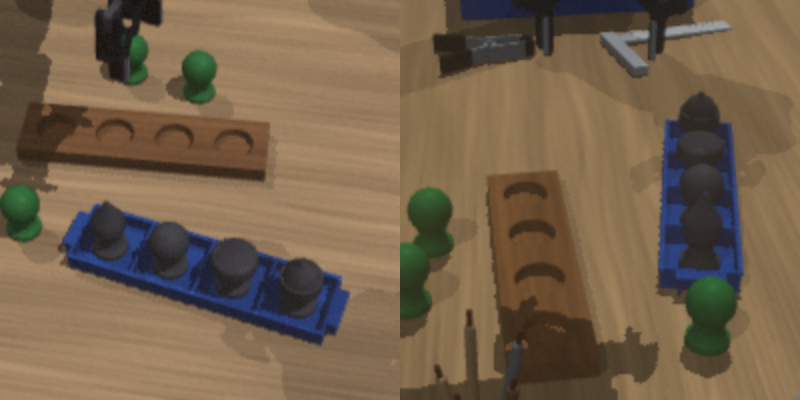

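The left panel shows all four upright, one to a compartment: spear (108,230), ball (170,248), button (233,265) and acorn (302,285). That is the same order as in the rack. The gripper is clear and nothing else has been touched.

```bash
python3 -c "
from rig import ticket
print(ticket.hand_in())"
```

```text
the job is handed in; nothing more can be done
None
```

The job is handed in: all four finials (acorn, button, ball, spear from the robot's left) stand upright in tray compartments 1 to 4 in their rack order, finished at about 30 s, with the dispenser, square, vase and clamp left alone.

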